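# Find the notch in the slide's edge by touch and press the carriage lock home

### The job

Lock the carriage of the low grey bench slide. Lay a fingertip on top of the slide's raised steel edge close beside its left-hand end block (left as seen from the robot), slide it along the edge towards the right-hand block, lightly touching all the way, until it comes to the notch, then press the plunger inside the notch all the way down and come away. The plunger stays where it is pushed; grasp nothing and leave the other things where they are.

Things in the scene. Friction and masses are not known exactly. Their poses are not given: they have to be found in the camera images.
- slide: Grey bench slide fixed to the table, 90 mm (its x) by 490 mm (its y), base 30 mm high. Origin: centre of its underside; z up, y along it towards the left-hand block, x away from the robot. At each end a block 120 mm long, 62 mm high, as wide as the base. Between the blocks a steel edge runs along the middle (x = 0).
- edge_start (a point): Left-hand end of the exposed steel edge, at the left-hand block's inner face: middle of the edge's width, on its top; axes as the slide's. The edge is 250 mm long between the blocks, 26 mm wide, rigid, its level top 56 mm above the table.
- edge_end (a point): Right-hand end of the edge, likewise. One notch, at an unknown place (its centre 95 to 205 mm from the left-hand block), is cut across the edge's full width: 46 mm long, open to front and back, upright ends, room for a pair of shut fingertips. The plunger, 24 (x) by 26 mm (y), stands centred in it.
- plunger (a joint): How far the plunger is down, in m: 0 up (its level top 8 mm below the top of the edge, 48 mm above the table), 0.008 fully down on its stop (16 mm below the edge, 40 mm above the table). Pushing takes about 4 N all the way; no spring, it stays where it is left.
- drive_centre: Bystander: steel drive centre, 32 mm wide, 40 mm tall, standing on the slide's right end block (origin: its underside)
- faceplate: Bystander: dark steel ring, 64 mm across, 9 mm thick, lying on the left end block (origin: its underside)
- bowl: Bystander: turned wooden bowl, 124 mm across, 48 mm tall, behind the slide (origin: its underside)
- gouge: Bystander: turning gouge lying behind the slide: 150 mm dark handle along its -x, 160 mm ferrule and blade along its +x, 24 mm high (origin: underside at the ferrule)
- wax_tin: Bystander: black tin with metal lid, 64 mm across, 45 mm tall, in front of the slide (origin: its underside)
- blank: Bystander: wooden turning blank, 50 x 50 x 70 mm tall, standing behind the slide (origin: its underside)
- rule: Bystander: flat wooden rule 22 x 160 x 5 mm, long along its y, lying in front of the slide (origin: its underside)

How it is judged:
By the outcome, as a careful person would: the job done as asked, in the order asked, and still so for the second after the job is handed in, with the robot touching nothing.
It also fails if it takes over 54 s, if anything falls off the work surface, if the arm or the gripper's body presses on something with over 40 N, if the wrist force passes 120 N, or if a joint passes its speed limit or range.

### The arm

A 7-joint arm with a two-finger parallel gripper is mounted at the origin on the work surface. World frame = base frame: x ahead of the robot, y to its left, z up, the work surface at z = 0. Lengths are in mm, angles in rad, forces in N, time in s.
With the tool pointing down it reaches from about 425 to 825 mm from the base axis. Payload 3.6 kg.
Tool frame: the origin (TCP) lies on the mounting face of the last link; the fingertips stand 173 mm ahead of it and the grasp point (between the pads) lies 155 mm ahead of it; x points along the fingers, z is the direction in which the jaws open and shut, and the axes are right-handed (so a half turn about x gives the same grasp; the last joint's range is limited). The gripper opens to 85 mm and grips with 20 to 120 N. Pads are 22 mm wide; open, the fingers measure 114 mm over their backs; the gripper's body (76 mm by 85 mm) begins 54 mm behind the grasp point. The pads swing forward as they close: fully open they stand 13 mm farther back than shut.
Start: joints at [-1.329, 0.615, -0.013, 1.423, 0.008, 1.103, -0.04], TCP at [171.973, 626.818, 404.697] pointing down, gripper open.
Joint ranges: [-3.12, 3.12], [-0.3, 2.06], [-1.34, 1.32], [0.26, 2.42], [-1.36, 4.5], [0.01, 1.98], [-2.84, 2.84]. Speed limits (rad/s): [2.79, 2.79, 3.14, 3.14, 3.14, 3.14, 3.14].

### API

Orientations are given as a unit quaternion [x, y, z, w].
In Python, from station import manip, imaging gives the robot as it stands.
- The arm moves only by the tool send_rows, never from a script. Its argument "commands" is a list of rows, each an object with "fingers": the closure, from 0 (fully open) to 1 (shut); "linear": the shift along the tool's x, y, z in cm, a list of three; "dr": the turn, a rotation vector about the tool's x, y, z in degrees, a list of three. In form: [{"fingers": fingers, "linear": [x, y, z], "dr": [ax, ay, az]}, ...]. A call has 1 to 5 rows; each row is the pose to reach, as a shift and turn from the pose commanded when the call began, along the tool's axes at that moment; what a row does not reach only later rows make up. A row lasts 1/10 s, in which the tool goes at most 50 mm and 8.59 degrees, less where a joint would pass 70% of its speed; a pose out of reach is approached as far as the arm can. A call with a gripper value outside its range is refused whole. The fingers move at their own pace and stop on an object; "grip_force" is the grip in N (left out, the last holds). Time passes only in rows, so rows that repeat a pose let the fingers close. It gives the time, the measured TCP pose, the force and the opening at its end, in the units of the state.
- manip.state(): the state, without advancing time (a new reading comes with each control period).
- imaging.grab_frame(name): name is "side" or "top"; returns a dict with "frame" (420x560x3 uint8, red, green, blue), "fx", "fy", "cx", "cy" (pixels), "cam_to_world" (4x4, takes a point from camera to world coordinates). Camera axes: x right, y down, z forward; pixel columns grow to the right and rows downward; lengths in mm; the calibration is good to about 2 mm. A picture is of the moment at which its call begins. There is no depth.
- manip.job_done(): hands the job in, once; it reports no verdict.
The state is a dict: "time": time; "qpos": joint angles; "joint_vel": joint speeds; "joint_efforts": joint torques, N m; "position": TCP position; "ee_rot": TCP orientation; "force": force on the tool from outside, world axes, zero at the start; "moment": the same for the moment, N m; "opening": finger opening in mm.
Only numpy, scipy, OpenCV 4.12 (cv2) and the standard library are available. Lean on these libraries where they do the work, as an engineer would, in place of code of your own. Each camera call takes 0.05 s, during which the arm holds its last target. There are 200 camera calls.

## Working session

There is one attempt and no reset: what is moved stays moved. The work goes in short steps, Python scripts to look and compute and a tool call to move; the robot and the scene stay as the last step left them, time stands still between calls to the robot, and variables do not carry over. Pictures are saved under pics/ and viewed, about 8 in all and at most 12, crops included, and the job is handed in when it is done.

Besides the shell and the picture viewer there is one more tool, called after "Call:" as name([rows], argument=value, ...), one row to a line, values as JSON. send_rows: Moves the arm, as the interface text tells. Its arguments: {"type":"object","properties":{"commands":{"type":"array","items":{"type":"object","properties":{"fingers":{"type":"number"},"linear":{"type":"array","items":{"type":"number"}},"dr":{"type":"array","items":{"type":"number"}}}}},"grip_force":{"type":"number"}},"required":["commands"]}

```bash
mkdir -p pics; python3 - <<'E'
from station import manip, imaging
import cv2
s=manip.state();print({k:s[k] for k in('time','position','ee_rot','force','opening')})
for n in('top','side'):
    d=imaging.grab_frame(n);cv2.imwrite(f'pics/{n}0.png',d['frame'][:,:,::-1]);print(n,d['fx'],d['fy'],d['cx'],d['cy'],d['cam_to_world'])
E
```

```text
{'time': 0.0, 'position': array([171.89917886, 626.52492918, 403.51332498]), 'ee_rot': array([-0.4293788 ,  0.56298159,  0.42822901,  0.56152069]), 'force': array([0.55730564, 0.07472481, 0.7540278 ]), 'opening': 85.6495611740246}
top 494.9477171358616 494.9477171358616 272.0082482507997 201.8696916498336 [[ 8.39150932e-03 -9.96094876e-01  8.78895936e-02  5.18488195e+02]
 [-9.99963323e-01 -8.20840973e-03  2.44450634e-03  4.52333912e+01]
 [-1.71352644e-03 -8.79068831e-02 -9.96127223e-01  9.33214434e+02]
 [ 0.00000000e+00  0.00000000e+00  0.00000000e+00  1.00000000e+00]]
side 516.756899063764 516.756899063764 282.49565132677776 216.5562277522888 [[ 9.85094256e-01 -1.22254612e-01  1.21008745e-01  4.62558707e+02]
 [-1.71369213e-01 -6.36574916e-01  7.51934152e-01 -5.95113615e+02]
 [-1.48962862e-02 -7.61463188e-01 -6.48036970e-01  6.38597383e+02]
 [ 0.00000000e+00  0.00000000e+00  0.00000000e+00  1.00000000e+00]]
```

View pics/top0.png

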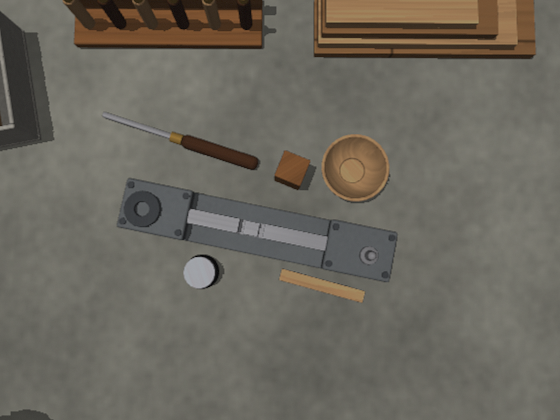

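View pics/side0.png

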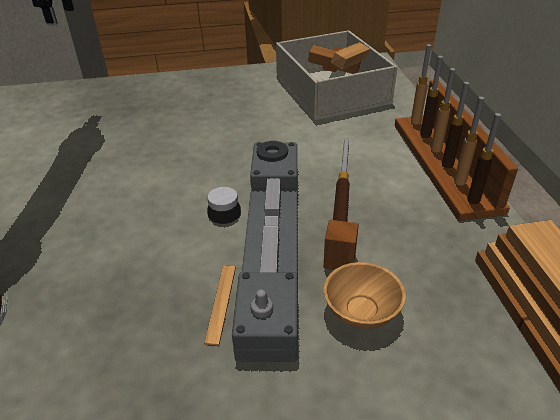

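The top view shows the slide from (125,180) to (395,280), with the edge running from about (188,217) to (327,242) and the notch near (250,228). Next is a zoomed crop for accuracy.

```bash
cat > h.py <<'E'
import numpy as np
from station import manip, imaging
from scipy.spatial.transform import Rotation as R
def proj(d,p):
    T=np.array(d['cam_to_world']);c=np.linalg.inv(T)@np.r_[p,1];return d['fx']*c[0]/c[2]+d['cx'],d['fy']*c[1]/c[2]+d['cy']
def ray(d,u,v,z):
    T=np.array(d['cam_to_world']);r=T[:3,:3]@[(u-d['cx'])/d['fx'],(v-d['cy'])/d['fy'],1];o=T[:3,3];return o+r*(z-o[2])/r[2]
E
python3 - <<'E'
import cv2
i=cv2.imread('pics/top0.png');cv2.imwrite('pics/top0c.png',cv2.resize(i[190:260,180:340],None,fx=5,fy=5,interpolation=cv2.INTER_CUBIC))
E
```

```text
(no output)
```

View pics/top0c.png

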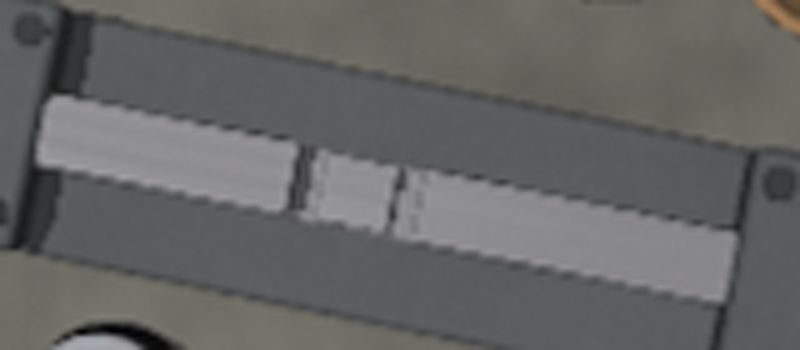

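The crop shows the edge ends centred at (44,129) and (733,266). The notch runs from about 296 to 420 px, with the plunger at about 320 to 394, centred near (357,193).

```bash
python3 - <<'E'
from h import *
d=imaging.grab_frame('top');f=lambda u,v,z:ray(d,180+(u-2)/5,190+(v-2)/5,z)
a=f(44,129,56);b=f(733,266,56);p=f(357,193,48);n1=f(296,178,56);n2=f(420,203,56)
print(a,b,p,n1,n2);u=(b-a);L=np.linalg.norm(u);u/=L;print(L,u,np.degrees(np.arctan2(u[0],-u[1])))
for q in(p,n1,n2):print((q-a)@u, (q-a)@[-u[1],u[0],0])
M=R.from_quat(manip.state()['ee_rot']).as_matrix();print(M.round(4))
E
```

```text
[570.54769614 195.62206611  56.        ] [524.11298883 -48.92277085  56.        ] [549.04381938  84.55390516  48.        ] [553.89909334 105.88294759  56.        ] [545.41594932  61.84853169  56.        ]
248.91436143525587 [-0.18654893 -0.98244567  0.        ] -10.751451689738298
113.12995912350672 -0.40674426884938425
91.26958756105752 0.38438860690035853
136.11353027878312 0.26473357541780485
[[-5.000e-04 -9.644e-01  2.646e-01]
 [-2.000e-03  2.646e-01  9.644e-01]
 [-1.000e+00 -0.000e+00 -2.100e-03]]
```

The notch centre is about 113 mm along the edge, which fits the 46 mm width and the 95–205 mm range. I'll shut the fingers and turn the jaws across the edge, so 22 mm lies along it. First I move above the left end.

Call:
send_rows([
  {"fingers": 1,"linear": [0,-3.4,-2.2],"dr": [8,0,0]},
  {"fingers": 1,"linear": [0,-6.8,-4.4],"dr": [16,0,0]},
  {"fingers": 1,"linear": [0,-10.2,-6.6],"dr": [24,0,0]},
  {"fingers": 1,"linear": [0,-13.6,-8.8],"dr": [32,0,0]},
  {"fingers": 1,"linear": [0,-17,-11],"dr": [40,0,0]},
], grip_force=20)

```text
time: 0.65
position: [307.6, 474.3, 404.5]
ee_rot: [-0.209, 0.676, 0.209, 0.675]
force: [-0.4, -0.1, 0.6]
opening: 11.8
```

```bash
cat >> h.py <<'E'
A=np.array([570.5,195.6,56]);U=np.array([-.1865,-.9824,0]);V=np.array([.9824,-.1865,0])
def rep(tgt_s=None,tipz=None,off=0):
    s=manip.state();r=R.from_quat(s['ee_rot']);M=r.as_matrix();tip=s['position']+173*M[:,0]
    print('t',s['time'],'tip',tip.round(2),'s',((tip-A)@U).round(2),'v',((tip-A)@V).round(2),'F',s['force'].round(2),'open',s['opening'])
    if tgt_s is not None:
        D=np.c_[[0,0,-1],-U,V]; D[:,1]=np.cross(V,D[:,0])
        t=A+tgt_s*U+off*V; t[2]=tipz
        p=t-173*D[:,0]
        print('linear cm',(M.T@(p-s['position'])/10).round(2),'dr',np.degrees((r.inv()*R.from_matrix(D)).as_rotvec()).round(2))
E
python3 -c "
from h import *
rep(14,120)"
```

```text
t 0.65 tip [307.57 474.25 231.52] s -224.71 v -310.27 F [-0.38 -0.06  0.59] open 11.848127543995899
linear cm [ 11.16 -38.83   5.  ] dr [ 4.509e+01 -2.000e-02  2.000e-02]
```

Call:
send_rows([
  {"fingers": 1,"linear": [0,-4.5,0.6],"dr": [8,0,0]},
  {"fingers": 1,"linear": [0,-9,1.2],"dr": [16,0,0]},
  {"fingers": 1,"linear": [1,-13.5,1.8],"dr": [24,0,0]},
  {"fingers": 1,"linear": [2,-18,2.4],"dr": [32,0,0]},
  {"fingers": 1,"linear": [3,-22.5,3],"dr": [40,0,0]},
])

```text
time: 1.15
position: [460.3, 306.4, 374.4]
ee_rot: [0.035, 0.706, -0.035, 0.706]
force: [-0.3, -0.3, -0.2]
opening: -0.2
```

```bash
python3 -c "
from h import *
rep(14,120)"
```

```text
t 1.15 tip [460.27 306.41 201.39] s -88.3 v -128.95 F [-0.33 -0.33 -0.23] open -0.1747283695309618
linear cm [  8.14 -11.33  11.93] dr [ 5.11 -0.   -0.02]
```

Call:
send_rows([
  {"fingers": 1,"linear": [1.6,-2.3,2.4],"dr": [2,0,0]},
  {"fingers": 1,"linear": [3.2,-4.6,4.8],"dr": [4,0,0]},
  {"fingers": 1,"linear": [4.8,-6.9,7.2],"dr": [5.1,0,0]},
  {"fingers": 1,"linear": [6.6,-9.2,9.6],"dr": [5.1,0,0]},
  {"fingers": 1,"linear": [8.1,-11.3,11.9],"dr": [5.1,0,0]},
])

```text
time: 1.65
position: [568.0, 182.9, 292.5]
ee_rot: [0.064, 0.705, -0.065, 0.704]
force: [-0.0, 0.0, -0.2]
opening: 0.1
```

Call:
send_rows([
  {"fingers": 1,"linear": [0,0,0],"dr": [0,0,0]},
  {"fingers": 1,"linear": [0,0,0],"dr": [0,0,0]},
  {"fingers": 1,"linear": [0,0,0],"dr": [0,0,0]},
])

```text
time: 1.95
position: [566.9, 185.5, 293.8]
ee_rot: [0.064, 0.704, -0.063, 0.704]
force: [-1.1, -0.3, 0.7]
opening: -0.1
```

```bash
python3 -c "
from h import *
rep(14,75)"
```

```text
t 1.95 tip [566.76 185.76 120.82] s 10.36 v -1.84 F [-1.14 -0.31  0.75] open -0.08346535556047119
linear cm [ 4.58 -0.35  0.17] dr [ 0.42 -0.05 -0.07]
```

Call:
send_rows([
  {"fingers": 1,"linear": [1.5,-0.3,0.1],"dr": [0.4,0,0]},
  {"fingers": 1,"linear": [3,-0.4,0.15],"dr": [0.4,0,0]},
  {"fingers": 1,"linear": [4,-0.4,0.15],"dr": [0.4,0,0]},
  {"fingers": 1,"linear": [4.6,-0.4,0.15],"dr": [0.4,0,0]},
  {"fingers": 1,"linear": [4.6,-0.4,0.15],"dr": [0.4,0,0]},
])

```text
time: 2.45
position: [567.7, 180.8, 247.2]
ee_rot: [0.066, 0.704, -0.066, 0.704]
force: [-0.3, 0.6, 0.5]
opening: -0.1
```

```bash
python3 -c "
from h import *
import cv2
rep(15,58)
d=imaging.grab_frame('side');c=d['frame'][110:290,200:340,::-1];t=imaging.grab_frame('top')['frame'][150:260,110:330,::-1]
cv2.imwrite('pics/s1.png',cv2.resize(c,None,fx=3.2,fy=3.2,interpolation=cv2.INTER_CUBIC))
rep(15,58)"
```

```text
t 2.45 tip [567.42 180.81  74.21] s 15.11 v -0.27 F [-0.26  0.61  0.48] open -0.07047056157416369
linear cm [1.62 0.01 0.01] dr [-0.02 -0.08  0.01]
t 2.55 tip [568.37 180.44  75.15] s 15.29 v 0.73 F [ 0.13 -0.8   0.35] open 0.02830646503292485
linear cm [ 1.71  0.04 -0.06] dr [-0.06  0.04 -0.03]
```

View pics/s1.png

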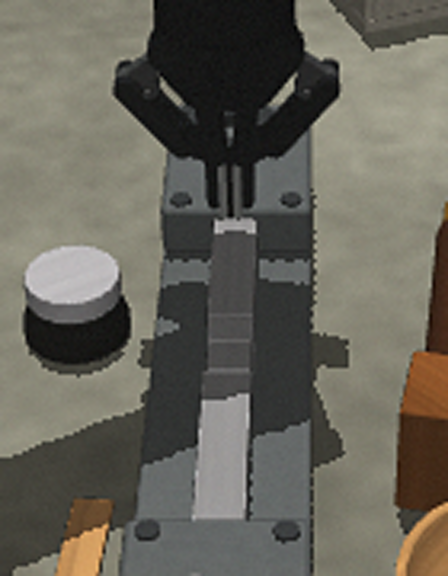

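The side view shows the shut tips at crop (232,215), centred over the edge just in front of the left block, with the notch further along near (230,345). I'll lower gently until I feel contact.

Call:
send_rows([
  {"fingers": 1,"linear": [0.6,0,0],"dr": [0,0,0]},
  {"fingers": 1,"linear": [1.1,0,0],"dr": [0,0,0]},
  {"fingers": 1,"linear": [1.4,0,0],"dr": [0,0,0]},
  {"fingers": 1,"linear": [1.6,0,0],"dr": [0,0,0]},
  {"fingers": 1,"linear": [1.6,0,0],"dr": [0,0,0]},
])

```text
time: 3.05
position: [568.1, 179.9, 231.3]
ee_rot: [0.067, 0.704, -0.067, 0.704]
force: [0.2, 0.5, 0.2]
opening: -0.0
```

Call:
send_rows([
  {"fingers": 1,"linear": [0.05,0,0],"dr": [0,0,0]},
  {"fingers": 1,"linear": [0.1,0,0],"dr": [0,0,0]},
  {"fingers": 1,"linear": [0.1,0,0],"dr": [0,0,0]},
])

```text
time: 3.35
position: [568.2, 180.0, 230.7]
ee_rot: [0.067, 0.704, -0.067, 0.704]
force: [-0.3, 0.1, 0.6]
opening: -0.1
```

```bash
python3 -c "
from h import *
rep(15,56)"
```

```text
t 3.35 tip [568.2  179.95  57.74] s 15.8 v 0.66 F [-0.33  0.1   0.58] open -0.07882963479840797
linear cm [ 0.17  0.08 -0.06] dr [-0.09  0.01 -0.  ]
```

Call:
send_rows([
  {"fingers": 1,"linear": [0.05,0.1,-0.05],"dr": [0,0,0]},
  {"fingers": 1,"linear": [0.1,0.1,-0.05],"dr": [0,0,0]},
  {"fingers": 1,"linear": [0.1,0.1,-0.05],"dr": [0,0,0]},
  {"fingers": 1,"linear": [0.1,0.1,-0.05],"dr": [0,0,0]},
])

```text
time: 3.75
position: [567.8, 181.0, 229.7]
ee_rot: [0.067, 0.704, -0.067, 0.704]
force: [-0.1, -0.8, -0.9]
opening: 0.0
```

Call:
send_rows([
  {"fingers": 1,"linear": [0.05,0,0],"dr": [0,0,0]},
  {"fingers": 1,"linear": [0.05,0,0],"dr": [0,0,0]},
  {"fingers": 1,"linear": [0.05,0,0],"dr": [0,0,0]},
])

```text
time: 4.05
position: [567.9, 181.0, 229.6]
ee_rot: [0.067, 0.704, -0.067, 0.704]
force: [-1.3, -1.6, 4.0]
opening: -0.2
```

Call:
send_rows([
  {"fingers": 1,"linear": [0.05,0,0],"dr": [0,0,0]},
  {"fingers": 1,"linear": [0.05,0,0],"dr": [0,0,0]},
  {"fingers": 1,"linear": [0.05,0,0],"dr": [0,0,0]},
])

```text
time: 4.35
position: [567.9, 180.9, 229.5]
ee_rot: [0.067, 0.704, -0.067, 0.704]
force: [-0.9, -0.9, 6.6]
opening: -0.2
```

Contact at about 4–7 N with the tip at 56.5 mm, as expected. Now I slide right, checking force.

Call:
send_rows([
  {"fingers": 1,"linear": [0,-0.2,0],"dr": [0,0,0]},
  {"fingers": 1,"linear": [0,-0.5,0],"dr": [0,0,0]},
  {"fingers": 1,"linear": [0,-0.8,0],"dr": [0,0,0]},
  {"fingers": 1,"linear": [0,-1.1,0],"dr": [0,0,0]},
  {"fingers": 1,"linear": [0,-1.4,0],"dr": [0,0,0]},
])

```text
time: 4.85
position: [566.0, 168.6, 229.5]
ee_rot: [0.068, 0.703, -0.065, 0.705]
force: [0.7, 4.1, 4.8]
opening: -0.0
```

```bash
python3 -c "
from h import *
rep(114,56)"
```

```text
t 4.85 tip [566.62 169.14  56.54] s 26.72 v 1.13 F [0.71 4.13 4.83] open -0.03982680958662646
linear cm [ 0.02 -8.67 -0.06] dr [-0.03  0.17 -0.2 ]
```

Call:
send_rows([
  {"fingers": 1,"linear": [0,-0.4,0],"dr": [0,0,0]},
  {"fingers": 1,"linear": [0,-0.8,0],"dr": [0,0,0]},
  {"fingers": 1,"linear": [0,-1.2,0],"dr": [0,0,0]},
  {"fingers": 1,"linear": [0,-1.6,0],"dr": [0,0,0]},
  {"fingers": 1,"linear": [0,-2,0],"dr": [0,0,0]},
])

```text
time: 5.35
position: [562.3, 148.9, 229.5]
ee_rot: [0.068, 0.703, -0.065, 0.705]
force: [0.6, 4.3, 5.1]
opening: -0.0
```

Call:
send_rows([
  {"fingers": 1,"linear": [0,-0.4,0],"dr": [0,0,0]},
  {"fingers": 1,"linear": [0,-0.8,0],"dr": [0,0,0]},
  {"fingers": 1,"linear": [0,-1.2,0],"dr": [0,0,0]},
  {"fingers": 1,"linear": [0,-1.6,0],"dr": [0,0,0]},
  {"fingers": 1,"linear": [0,-2,0],"dr": [0,0,0]},
])

```text
time: 5.85
position: [558.6, 129.3, 229.6]
ee_rot: [0.067, 0.703, -0.065, 0.705]
force: [0.5, 3.2, 4.6]
opening: -0.1
```

```bash
python3 -c "
from h import *
rep(114,56)"
```

```text
t 5.85 tip [559.23 129.74  56.57] s 66.8 v 1.21 F [0.48 3.18 4.62] open -0.12640311732825268
linear cm [ 0.04 -4.66 -0.07] dr [-0.03  0.18 -0.19]
```

Call:
send_rows([
  {"fingers": 1,"linear": [0.02,-0.4,0],"dr": [0,0,0]},
  {"fingers": 1,"linear": [0.02,-0.8,0],"dr": [0,0,0]},
  {"fingers": 1,"linear": [0.02,-1.2,0],"dr": [0,0,0]},
  {"fingers": 1,"linear": [0.02,-1.6,0],"dr": [0,0,0]},
  {"fingers": 1,"linear": [0.02,-2,0],"dr": [0,0,0]},
])

```text
time: 6.35
position: [555.0, 109.9, 229.5]
ee_rot: [0.068, 0.703, -0.065, 0.705]
force: [1.0, 4.9, 6.8]
opening: 0.4
```

Call:
send_rows([
  {"fingers": 1,"linear": [0,-0.2,0],"dr": [0,0,0]},
  {"fingers": 1,"linear": [0,-0.4,0],"dr": [0,0,0]},
  {"fingers": 1,"linear": [0,-0.6,0],"dr": [0,0,0]},
  {"fingers": 1,"linear": [0,-0.8,0],"dr": [0,0,0]},
  {"fingers": 1,"linear": [0,-1,0],"dr": [0,0,0]},
])

```text
time: 6.85
position: [553.0, 99.9, 229.4]
ee_rot: [0.067, 0.703, -0.065, 0.705]
force: [2.0, 3.2, 5.3]
opening: 0.1
```

```bash
python3 -c "
from h import *
rep(114,56)"
```

```text
t 6.85 tip [553.69 100.37  56.38] s 96.69 v 1.25 F [2.03 3.22 5.32] open 0.13907311045867823
linear cm [ 0.03 -1.67 -0.07] dr [-0.02  0.19 -0.19]
```

Call:
send_rows([
  {"fingers": 1,"linear": [0,-0.15,0],"dr": [0,0,0]},
  {"fingers": 1,"linear": [0,-0.3,0],"dr": [0,0,0]},
  {"fingers": 1,"linear": [0,-0.4,0],"dr": [0,0,0]},
])

```text
time: 7.15
position: [550.8, 93.5, 227.9]
ee_rot: [0.067, 0.705, -0.068, 0.703]
force: [-0.2, -0.5, -0.7]
opening: -0.0
```

Call:
send_rows([
  {"fingers": 1,"linear": [0,-0.1,0],"dr": [0,0,0]},
  {"fingers": 1,"linear": [0,-0.2,0],"dr": [0,0,0]},
  {"fingers": 1,"linear": [0,-0.3,0],"dr": [0,0,0]},
])

```text
time: 7.45
position: [550.7, 91.4, 228.4]
ee_rot: [0.067, 0.704, -0.067, 0.704]
force: [0.1, 0.5, 0.2]
opening: 0.0
```

```bash
python3 -c "
from h import *
rep(114,56)"
```

```text
t 7.45 tip [550.59  91.38  55.35] s 106.1 v -0.13 F [0.08 0.52 0.17] open 0.048392943881398226
linear cm [-0.06 -0.8   0.01] dr [-0.1  -0.02  0.02]
```

It dropped into the notch at s ≈ 101, matching the vision estimate. I'll centre at s = 114 and go down onto the plunger.

Call:
send_rows([
  {"fingers": 1,"linear": [0,-0.4,0],"dr": [0,0,0]},
  {"fingers": 1,"linear": [0,-0.75,0],"dr": [0,0,0]},
  {"fingers": 1,"linear": [0.2,-0.75,0],"dr": [0,0,0]},
  {"fingers": 1,"linear": [0.4,-0.75,0],"dr": [0,0,0]},
  {"fingers": 1,"linear": [0.5,-0.75,0],"dr": [0,0,0]},
])

```text
time: 7.95
position: [549.2, 84.4, 223.2]
ee_rot: [0.067, 0.704, -0.067, 0.704]
force: [-0.1, -0.1, -0.6]
opening: -0.3
```

```bash
python3 -c "
from h import *
rep(114,40)"
```

```text
t 7.95 tip [549.13  84.44  50.2 ] s 113.18 v -0.26 F [-0.15 -0.13 -0.59] open -0.3300790148919398
linear cm [ 1.02 -0.08  0.02] dr [-0.08 -0.03 -0.  ]
```

Call:
send_rows([
  {"fingers": 1,"linear": [0.2,0,0],"dr": [0,0,0]},
  {"fingers": 1,"linear": [0.4,0,0],"dr": [0,0,0]},
  {"fingers": 1,"linear": [0.6,0,0],"dr": [0,0,0]},
  {"fingers": 1,"linear": [0.6,0,0],"dr": [0,0,0]},
])

```text
time: 8.35
position: [549.4, 84.4, 217.4]
ee_rot: [0.067, 0.704, -0.067, 0.704]
force: [-0.2, -0.2, 2.2]
opening: -0.2
```

```bash
python3 -c "
from h import *
rep(114,40)"
```

```text
t 8.35 tip [549.37  84.45  44.43] s 113.13 v -0.02 F [-0.19 -0.15  2.17] open -0.1509997804223007
linear cm [ 0.44 -0.08  0.  ] dr [-0.09  0.   -0.01]
```

Call:
send_rows([
  {"fingers": 1,"linear": [0.15,0,0],"dr": [0,0,0]},
  {"fingers": 1,"linear": [0.3,0,0],"dr": [0,0,0]},
  {"fingers": 1,"linear": [0.4,0,0],"dr": [0,0,0]},
  {"fingers": 1,"linear": [0.45,0,0],"dr": [0,0,0]},
])

```text
time: 8.75
position: [549.4, 84.4, 213.5]
ee_rot: [0.067, 0.704, -0.067, 0.704]
force: [-3.0, 0.7, 9.9]
opening: 0.0
```

Call:
send_rows([
  {"fingers": 1,"linear": [0.08,0,0],"dr": [0,0,0]},
  {"fingers": 1,"linear": [0.15,0,0],"dr": [0,0,0]},
  {"fingers": 1,"linear": [0.15,0,0],"dr": [0,0,0]},
])

```text
time: 9.05
position: [549.4, 84.3, 213.4]
ee_rot: [0.067, 0.704, -0.066, 0.704]
force: [-3.4, 0.3, 16.0]
opening: -0.2
```

```bash
python3 -c "
from h import *
rep(114,40)"
```

```text
t 9.05 tip [549.58  84.46  40.4 ] s 113.08 v 0.17 F [-3.44  0.33 15.98] open -0.245030343866387
linear cm [ 0.04 -0.07 -0.01] dr [-0.1   0.03 -0.07]
```

The tip is hard on the stop: 16.1 mm below the measured edge at 16 N. I'll come straight up.

Call:
send_rows([
  {"fingers": 1,"linear": [-0.5,0,0],"dr": [0,0,0]},
  {"fingers": 1,"linear": [-2,0,0],"dr": [0,0,0]},
  {"fingers": 1,"linear": [-5,0,0],"dr": [0,0,0]},
  {"fingers": 1,"linear": [-9,0,0],"dr": [0,0,0]},
  {"fingers": 1,"linear": [-13,0,0],"dr": [0,0,0]},
])

```text
time: 9.55
position: [549.1, 84.1, 341.9]
ee_rot: [0.066, 0.705, -0.067, 0.703]
force: [1.4, -0.2, -0.5]
opening: -0.1
```

Call:
send_rows([
  {"fingers": 1,"linear": [-4,4,0],"dr": [0,0,0]},
  {"fingers": 1,"linear": [-6,8,0],"dr": [0,0,0]},
  {"fingers": 1,"linear": [-6,12,0],"dr": [0,0,0]},
  {"fingers": 1,"linear": [-6,14,0],"dr": [0,0,0]},
  {"fingers": 1,"linear": [-6,14,0],"dr": [0,0,0]},
])

```text
time: 10.05
position: [575.1, 226.5, 400.2]
ee_rot: [0.065, 0.705, -0.064, 0.704]
force: [-0.5, -0.1, -0.7]
opening: -0.1
```

```bash
python3 -c "
from h import *
import cv2
d=imaging.grab_frame('side')['frame'][:,:,::-1];cv2.imwrite('pics/s2.png',cv2.resize(d[110:370,190:420],None,fx=2.3,fy=2.3,interpolation=cv2.INTER_CUBIC))
rep()"
```

```text
t 10.1 tip [575.   223.13 227.28] s -27.89 v -0.72 F [-0.39 -0.09 -0.98] open -0.3467292417248749
```

View pics/s2.png

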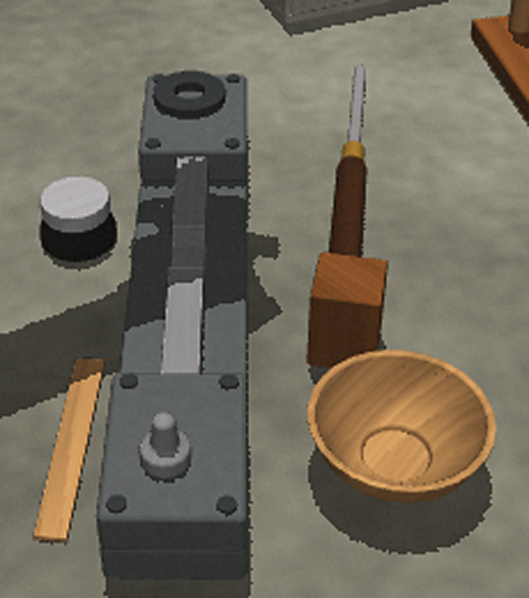

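The side view shows the notch with the plunger sunk at about (190,250). All the other things are in place and the arm is clear, so I'm handing in.

```bash
python3 -c "
from station import manip
print(manip.job_done())"
```

```text
the job is handed in; nothing more can be done
None
```

The carriage should be locked: I pressed the plunger down onto its stop, came away, and handed the job in at about 10 s of the 54 s allowed. The hand-in gives no verdict, so this rests on my own checks.

- **Slide along the edge:** I laid the shut fingertips on the edge with their centre about 14 mm from the left block. I slid them right with about 5–7 N of contact at every reading. They dropped into the notch at about 101 mm, matching a notch centre of about 114 mm from the pictures.
- **Plunger:** I pressed near the notch centre, at about 113 mm. The tip stopped at 40.4 mm, which is 16.1 mm below the edge as measured, and the force rose to 16 N against a hard stop.
- **After coming away:** The last picture shows the plunger sunk and the other things where they were. The arm is clear, with the force reading at noise level.

No checks failed. The tip heights read about 0.5 mm above nominal at both the edge and the stop, which is within the measuring error.

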